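# Swing the carved panel to its stop and lock it with the cam

### The arm

A 7-joint arm with a two-finger parallel gripper is mounted at the origin on the work surface. World frame = base frame: x ahead of the robot, y to its left, z up, the work surface at z = 0. Lengths are in mm, angles in rad, forces in N, time in s.
With the tool pointing down it reaches from about 425 to 925 mm from the base axis. Payload 6.8 kg.
Tool frame: the origin (TCP) lies midway between the tips of the shut fingers; the grasp point (between the pads) lies 19 mm behind it; z points along the fingers, y is the line along which they close (so a half turn about z gives the same grasp; the last joint's range is limited). The gripper opens to 88 mm and grips with 3 to 60 N. Pads are 20 mm wide; open, the fingers measure 115 mm over their backs; the gripper's body (75 mm by 178 mm) begins 61 mm behind the grasp point.
Start: joints at [1.123, 0.477, 0.022, 1.555, -0.011, 1.109, -0.083], TCP at [224.986, -636.419, 222.664] pointing down, gripper open.
Joint ranges: [-2.96, 2.96], [-0.34, 2.1], [-1.41, 1.46], [0.24, 2.44], [-1.37, 4.51], [0.17, 1.92], [-2.96, 2.96]. Speed limits (rad/s): [2.39, 2.39, 3.14, 3.14, 3.14, 3.14, 3.14].

### API

Orientations are given as [roll, pitch, yaw] about the fixed x, y, z axes, in that order (R = Rz(yaw) Ry(pitch) Rx(roll)).
In Python, from workcell import * gives the robot as it stands.
- The arm moves only by the tool apply_moves, never from a script. Its argument "increments" is a list of rows, each a list of 7 numbers: the shift along the tool's x, y, z normalised to -1 to 1, where 1 is 40 cm, then the turn, a rotation vector about the tool's x, y, z normalised to -1 to 1, where 1 is pi/2 rad, then the opening, from 0 (shut) to 1 (fully open). A call has 1 to 5 rows; each row is the pose to reach, as a shift and turn from the pose commanded when the call began, along the tool's axes at that moment; what a row does not reach only later rows make up. A row lasts 1/10 s, in which the tool goes at most 50 mm and 8.59 degrees, less where a joint would pass 70% of its speed; a pose out of reach is approached as far as the arm can. A call with a number of a shift or a turn outside -1 to 1 is refused whole. A call with a gripper value outside its range is refused whole. The fingers move at their own pace and stop on an object; "squeeze" is the grip in N (left out, the last holds). Time passes only in rows, so rows that repeat a pose let the fingers close. It gives the time, the measured TCP pose, the force, the opening and the grip force at its end, in the units of the state.
- get_obs(): the state, without advancing time (a new reading comes with each control period).
- grab_frame(name): name is "scene" or "top"; returns (picture, depth): 384x512x3 uint8, red, green, blue; 384x512 float32, mm along the optical axis (not along the pixel's ray), 0 where there is no reading.
- camera_params(name): a dict with "fx", "fy", "cx", "cy" (pixels), "pose" (4x4, takes a point from camera to world coordinates). Camera axes: x right, y up, looking along -z (the intrinsics and any distortion apply to the point x, -y, -z); pixel columns grow to the right and rows downward; lengths in mm; the calibration is good to about 2 mm. A picture is of the moment at which its call begins. camera_params takes no time and is no camera call.
- close_job(): hands the job in; it is judged then, once.
Trained networks look in the newest picture that a camera, given by its name, has taken for a name from the list of things; names that differ only in an ending like _2 or _b are one class to them, and where a whole thing is asked for, a point or a joint stands for the part that bears it (a point fixed in the world has none). Each returns a list of dicts, best first, with "confidence" (0 to 1); they miss things now and then, are a little off and sometimes report something else, mostly with a low value. They report only what shows in the picture. A call takes as long as a camera call. They do not tell look-alikes from the thing itself.
- spot_in(camera, label): "xyz" ([x, y, z] in mm, in world coordinates, good to about 4 mm: the middle of the surface that is visible of it).
- silhouettes(camera, label): "pixels" (384x512 bool, what is visible of it).
- spot_point(camera, label): "xyz" ([x, y, z] in mm, in world coordinates, good to about 4 mm: a listed point, or the origin of a listed thing).
The state is a dict: "clock": time; "joints": joint angles; "qd": joint speeds; "tau": joint torques, N m; "eef_pos": TCP position; "tcp_rot": TCP orientation; "force": force on the tool from outside, world axes, zero at the start; "moment": the same for the moment, N m; "grip_width": opening from 0.0 (shut) to 1.0 (fully open); "gripper_force": force on a finger pad.
Only numpy, scipy, OpenCV 4.12 (cv2) and the standard library are available. Lean on these libraries where they do the work, as an engineer would, in place of code of your own. Each camera call takes 0.05 s, during which the arm holds its last target. There are 200 camera calls.

### The job

The carved wooden panel turns on a steel pin: push it near its free corner so that it swings on the pin until its long edge is fully home against the dark stop block, pressing gently there for a moment. Then turn the red-knobbed cam lever counter-clockwise (seen from above) until the cam bites firmly on the panel's end, without forcing it, and let go: the panel must stay on the pin and clamped home. Leave everything else where it is.

Things in the scene. Friction and masses are not known exactly. Their poses are not given: they have to be found in the camera images.
- fixture: Plywood work board fixed to the bench, 18 mm thick; in its frame it reaches from -150 to 130 mm in x and -160 to 200 mm in y. Origin at the underside; x points away from the robot (within 0.3 rad), y to the left, z up. Pin (steel, 16 mm diameter, 44 mm high) with its axis at (50, -70) mm; stop and clamp stand on it too.
- panel: Carved light-wood panel, loose, 28 mm thick, about 0.36 kg, lying on the work board with its 18 mm hole over the pin. Origin: on the hole's axis at the underside; it reaches from -80 to 20 mm in its x and -20 to 140 mm in its y. Starts 0.25 to 0.5 rad counter-clockwise (from above) of home; home is with its axes parallel to the work board's.
- push_corner (a point): Point on the panel's long edge facing the robot (its -x face), half-way up, 25 mm from its free corner: push here along the panel's +x to swing it clockwise to the stop.
- seat_edge (a point): Point on the panel's far long edge (its +x face), half-way up, that meets the stop's face when home.
- stop: Fixed dark wooden stop block on the work board, 22 x 36 x 34 mm. Origin: middle of the lower edge of its face towards the robot, which the panel's long edge must meet. Rigid. Over 25 N on it bruises the panel. Sliding the panel takes 1 to 4 N, more if the push also bears down on it: it can then stick a millimetre or two short; it is home when a push of some 12 N no longer moves it.
- clamp: Fixed round steel foot of the cam clamp on the work board (28 mm wide, 4 mm high), left of the panel's free end, with the cam and its lever above it. Origin: at its underside on the cam's turning axis, where the foot stands, which differs by a millimetre or so from set-up to set-up.
- cam (a joint): Angle of cam and lever about the upright axis: 0 open, grows counter-clockwise from above, starts at 0 to 0.3, ends at 1.9 rad. The dark off-centre disc meets the seated panel's end somewhere between 0.65 and 1.65 rad. Turning freely takes about 1 N at the knob; firmly bitten 4 to 6 N, reached within 0.1 rad more; over 9 N may dent the panel. The lever stays where it is left.
- knob (a point): Middle of the upright red knob at the lever's end: 22 mm diameter, 34 mm high (from 54 to 88 mm above the bench), 75 mm from the turning axis. With the cam at 0 the lever points about 112 degrees counter-clockwise from the work board's x axis. The lever's bar below the knob is 16 mm wide.
- cam_axis (a point): Point on the cam's turning axis, at the lever's top.
- spare_dog: Spare round wooden bench dog standing on the work board, 45 mm high, 26 mm head. A bystander: origin in its underside; leave it alone.
- sanding_block: Cork sanding block, 40 x 55 x 25 mm, on the work board. A bystander: origin in its underside; leave it alone.
- gouge_a: Carving gouge with light handle, 240 mm long, lying left of the work board. A bystander: origin in its underside; leave it alone.
- gouge_b: Carving gouge with brown handle, 240 mm long, lying right of the work board. A bystander: origin in its underside; leave it alone.
- mallet: Dark turned carver's mallet standing on its head, 80 mm wide, 225 mm high, at the left. A bystander: origin in its underside; leave it alone.
- oil_jar: Jar with black lid, 70 mm wide, 85 mm high, at the right. A bystander: origin in its underside; leave it alone.
Things that resemble listed ones, but are neither listed nor needed, are in the scene too. What is shaped like the panel but turquoise or yellow is not meant.

How it is judged:
By the outcome, as a careful person would: the job done as asked, in the order asked, and still so for the second after the job is handed in, with the robot touching nothing.
It also fails if it takes over 70 s, if anything falls off the work surface, if the arm or the gripper's body presses on something with over 40 N, if the wrist force passes 120 N, or if a joint passes its speed limit or range.

## Working session

There is one attempt and no reset: what is moved stays moved. The work goes in short steps, Python scripts to look and compute and a tool call to move; the robot and the scene stay as the last step left them, time stands still between calls to the robot, and variables do not carry over. Pictures are saved under pics/ and viewed, at most 10 in all, crops included, and the job is handed in when it is done.

Besides the shell and the picture viewer there is one more tool, called after "Emit:" as name(argument=value, ...) on one line, values as JSON. apply_moves: Moves the arm, as the interface text tells. Its arguments: {"type":"object","properties":{"increments":{"type":"array","items":{"type":"array","items":{"type":"number"}}},"squeeze":{"type":"number"}},"required":["increments"]}

```bash
mkdir -p pics; cat > h.py <<'E'
from workcell import *
import numpy as np, cv2
from scipy.spatial.transform import Rotation as R
E
python3 - <<'E'
from h import *
for c in ("top","scene"):
    im,d=grab_frame(c); cv2.imwrite(f"pics/{c}0.png",im[...,::-1])
    p=camera_params(c); print(c,p["fx"],p["cx"],p["cy"],np.round(p["pose"],3).tolist())
    for l in ("push_corner","seat_edge","panel","stop","clamp","knob","cam_axis","fixture"):
        print(l,[(np.round(r["xyz"],0).tolist(),round(r["confidence"],2)) for r in spot_point(c,l)[:3]])
o=get_obs(); print({k:np.round(v,3).tolist() for k,v in o.items()})
E
```

```text
top 379.37111912339896 247.44057076847545 195.31260837501569 [[0.027, 0.995, -0.093, 400.352], [-1.0, 0.027, -0.002, 0.413], [0.0, 0.093, 0.996, 1180.698], [0.0, 0.0, 0.0, 1.0]]
push_corner [([256.0, -287.0, 14.0], 0.75), ([533.0, -134.0, 33.0], 0.67), ([675.0, 330.0, 15.0], 0.59)]
seat_edge [([737.0, 250.0, 13.0], 0.9), ([615.0, -79.0, 31.0], 0.88), ([231.0, -190.0, 13.0], 0.63)]
panel [([664.0, -177.0, 18.0], 0.76), ([340.0, -179.0, 2.0], 0.72), ([644.0, 192.0, -2.0], 0.66)]
stop [([664.0, -68.0, 19.0], 0.48)]
clamp [([639.0, -10.0, 20.0], 0.9)]
knob [([602.0, 53.0, 74.0], 0.82), ([454.0, 16.0, 14.0], 0.35)]
cam_axis [([646.0, -9.0, 60.0], 0.82), ([616.0, -80.0, 36.0], 0.62), ([599.0, 56.0, 71.0], 0.45)]
fixture [([604.0, -120.0, -3.0], 0.93), ([641.0, -13.0, 14.0], 0.36)]
scene 426.4887272320437 251.678699756279 186.2246986147508 [[-0.039, -0.755, 0.655, 1236.971], [0.999, -0.018, 0.039, 20.4], [-0.018, 0.656, 0.755, 895.777], [0.0, 0.0, 0.0, 1.0]]
push_corner [([533.0, -131.0, 30.0], 0.91), ([674.0, 325.0, 13.0], 0.86), ([256.0, -290.0, 12.0], 0.76)]
seat_edge [([734.0, 252.0, 14.0], 0.91), ([611.0, -78.0, 31.0], 0.59), ([226.0, -185.0, 14.0], 0.56)]
panel [([340.0, -175.0, 0.0], 0.97), ([641.0, 192.0, 2.0], 0.78)]
stop [([667.0, -67.0, 15.0], 0.78), ([453.0, 15.0, 16.0], 0.27)]
clamp [([646.0, -12.0, 17.0], 0.68)]
knob [([608.0, 49.0, 74.0], 0.59)]
cam_axis [([645.0, -8.0, 58.0], 0.95)]
fixture [([606.0, -118.0, 2.0], 0.87)]
{'clock': 0.9, 'joints': [1.123, 0.477, 0.022, 1.555, -0.012, 1.109, -0.083], 'qd': [0.001, 0.0, 0.001, -0.0, -0.001, 0.0, 0.001], 'tau': [0.0, -58.27, 1.533, -27.293, -0.054, 0.01, 0.0], 'eef_pos': [224.99, -636.418, 222.69], 'tcp_rot': [3.142, -0.0, 0.34], 'force': [-0.544, -0.386, -1.264], 'moment': [-0.042, 0.014, 0.005], 'gripper_force': 0.0, 'grip_width': 0.999}
```

View pics/top0.png

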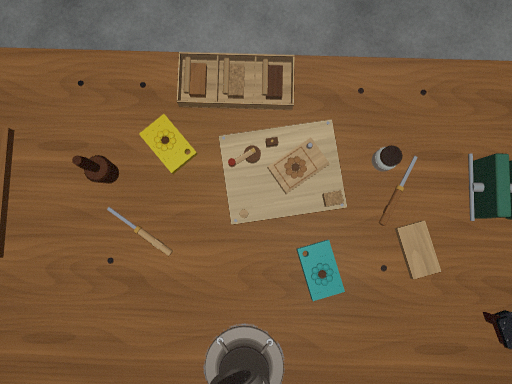

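View pics/scene0.png

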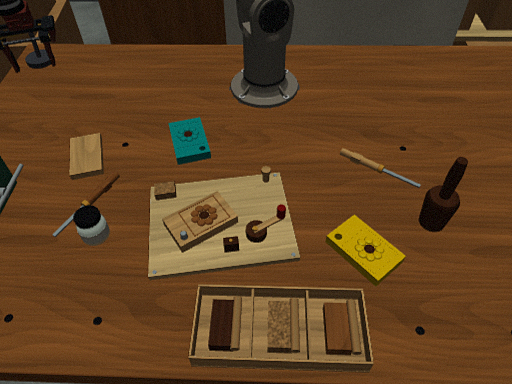

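The top picture shows three panel-shaped things: light-wood at (297,167) on the work board, over the steel pin at (310,146); turquoise at (321,270); and yellow at (168,143). The light-wood one is meant, since it is on the pin. The cam is at (252,154), the red knob at (232,162), the stop at (271,142), the dog at (243,213) and the cork block at (333,199). I'll confirm this in a crop and fit the poses.

```bash
cat >> h.py <<'E'
def ray(c,uv,z):
    p=camera_params(c); P=np.array(p["pose"]); uv=np.atleast_2d(np.float64(uv))
    d=np.c_[(uv[:,0]-p["cx"])/p["fx"],-(uv[:,1]-p["cy"])/p["fy"],-np.ones(len(uv))]@P[:3,:3].T
    return P[:3,3]+d*((z-P[2,3])/d[:,2])[:,None]
def proj(c,X):
    p=camera_params(c); P=np.array(p["pose"]); q=(np.atleast_2d(X)-P[:3,3])@P[:3,:3]
    return np.c_[p["cx"]+p["fx"]*q[:,0]/-q[:,2],p["cy"]-p["fy"]*q[:,1]/-q[:,2]]
E
python3 - <<'E'
from h import *
print({k:v for k,v in camera_params("top").items() if k not in("pose",)})
im,d=grab_frame("top")
cv2.imwrite("pics/crop.png",cv2.resize(im[110:235,205:360,::-1],None,fx=5,fy=4.8*5/4.8,interpolation=cv2.INTER_CUBIC)[:600])
for c in ("top","scene"):
    if c=="scene": grab_frame(c)
    for l,z in (("fixture",18),("panel",46),("stop",52),("spare_dog",63),("knob",88)):
        for r in silhouettes(c,l)[:3]:
            m=r["pixels"]; v,u=np.nonzero(m)
            X=ray(c,np.c_[u,v],z)[:,:2].astype(np.float32)
            b=cv2.minAreaRect(X); print(c,l,round(r["confidence"],2),len(u),np.round([u.mean(),v.mean()]),np.round(b[0],1),np.round(b[1],1),round(b[2],1))
E
```

```text
{'fx': 379.37111912339896, 'fy': 379.37111912339896, 'cx': 247.44057076847545, 'cy': 195.31260837501569}
top fixture 0.86 7756 [278. 173.] [ 587.8 -101.8] [279.9 359.2] 9.9
top panel 0.98 1699 [298. 165.] [ 603.3 -149.4] [ 99.6 165.4] 35.5
top panel 0.75 1848 [320. 270.] [ 292.  -217.1] [159.1 101.8] 18.2
top panel 0.67 1660 [168. 144.] [658.2 248.8] [163.5  98.1] 41.5
top stop 0.52 108 [272. 142.] [670.6 -65.6] [27.9 36.7] 9.8
top stop 0.23 1661 [298. 166.] [ 600.7 -146.4] [ 97.4 162.8] 35.7
top knob 0.84 378 [247. 156.] [619.5  16.7] [53.1 97. ] 9.4
scene fixture 0.76 9761 [223. 229.] [ 594.2 -102.1] [293.8 363.6] 10.2
scene panel 0.78 2503 [200. 221.] [ 614.  -146.4] [120.4 165.2] 36.7
scene panel 0.73 2919 [364. 249.] [684.2 243.6] [165.1 115.4] 41.2
scene panel 0.59 1746 [442. 200.] [502.9 476.4] [ 80.  286.4] 64.7
scene stop 0.71 2503 [200. 221.] [ 617.4 -144.8] [117.1 165.5] 35.9
scene stop 0.67 243 [231. 245.] [688.  -64.6] [44.1 37.5] 4.8
scene spare_dog 0.63 135 [266. 173.] [470.6  13.6] [57.6 26.7] 1.4
scene spare_dog 0.45 601 [263. 226.] [625.9  14.5] [ 58.5 133.6] 52.8
scene knob 0.88 671 [263. 225.] [642.8  13.7] [ 58.6 131.1] 54.2
```

View pics/crop.png

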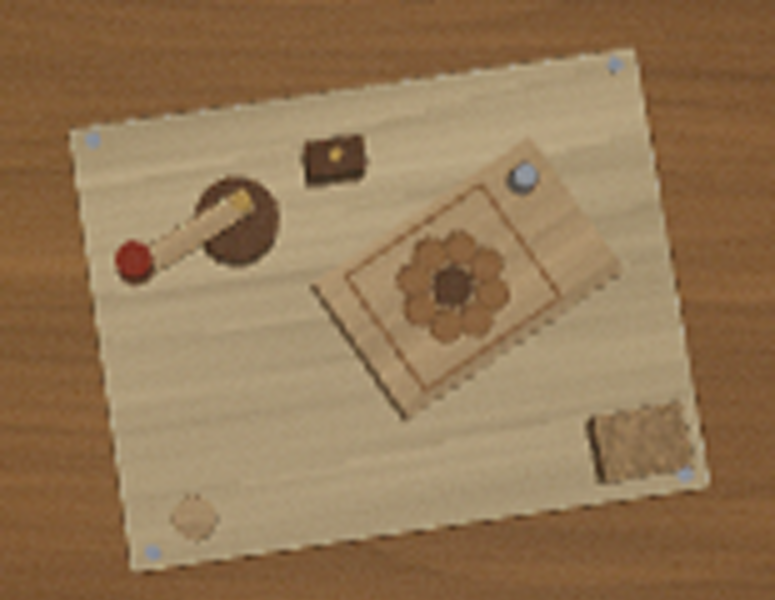

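The crop confirms it: the light-wood carved panel (centre near 455,285 in the crop) sits with its hole over the grey pin at (523,175). The stop is at (335,160), the cam at (238,222) and the knob at (135,262).

The fixture origin comes out near (602,-119) with yaw 0.173. The panel yaw is 0.62, so it sits 0.447 rad off home. Next I'll plan the approach.

```bash
cat > plan.py <<'E'
# usage: plan.py "<rows actually sent, final row>" tx ty tz yaw ; keeps commanded pose in cmd.json
import sys,json,os
from h import *
def step(c,row):
    M=R.from_euler("xyz",[np.pi,0,c[3]]).as_matrix()
    return [*(np.array(c[:3])+M@np.array(row[:3])*400), c[3]-row[5]*np.pi/2]
c=json.load(open("cmd.json")) if os.path.exists("cmd.json") else [224.986,-636.419,222.664,.34]
if sys.argv[1]!="-":
    for r in json.loads(sys.argv[1]): c=step(c,r)
    json.dump(c,open("cmd.json","w"))
o=get_obs(); print("cmd",np.round(c,3).tolist(),"meas",np.round(o["eef_pos"],1),np.round(o["tcp_rot"],3),"F",np.round(o["force"],1),"t",o["clock"],"q",np.round(o["joints"],2))
if len(sys.argv)>2:
    t=np.array([float(v) for v in sys.argv[2:6]])
    M=R.from_euler("xyz",[np.pi,0,c[3]]).as_matrix()
    print("inc",np.round(M.T@(t[:3]-c[:3])/400,4),"rz",round(-(t[3]-c[3])/(np.pi/2),4))
E
python3 plan.py - 506 -150 122.7 .173
```

```text
cmd [224.986, -636.419, 222.664, 0.34] meas [ 225.  -636.4  222.7] [ 3.142 -0.     0.34 ] F [0.7 0.9 0. ] t 1.5 q [ 1.12  0.48  0.02  1.56 -0.01  1.11 -0.08]
inc [ 1.0679 -0.9121  0.2499] rz 0.1063
```

Emit:
apply_moves(increments=[[0.08,-0.07,0,0,0,0,0],[0.16,-0.14,0,0,0,0,0],[0.24,-0.2,0,0,0,0,0],[0.32,-0.27,0,0,0,0,0],[0.4,-0.34,0,0,0,0,0]])

```text
clock: 2.0
eef_pos: [331.2, -453.4, 222.8]
tcp_rot: [3.141, -0.0, 0.34]
force: [0.9, -0.4, 0.5]
grip_width: 0.583
gripper_force: 0.0
```

Emit:
apply_moves(increments=[[0.08,-0.07,0,0,0,0,0],[0.16,-0.14,0,0,0,0,0],[0.24,-0.2,0,0,0,0,0],[0.32,-0.27,0,0,0,0,0],[0.4,-0.34,0,0,0,0,0]])

```text
clock: 2.5
eef_pos: [436.8, -271.9, 223.0]
tcp_rot: [3.141, -0.0, 0.34]
force: [-0.0, -0.4, 0.7]
grip_width: 0.128
gripper_force: 0.0
```

Emit:
apply_moves(increments=[[0.05,-0.05,0.05,0,0,0.02,0],[0.11,-0.1,0.1,0,0,0.04,0],[0.17,-0.15,0.15,0,0,0.07,0],[0.22,-0.19,0.2,0,0,0.09,0],[0.268,-0.232,0.25,0,0,0.1063,0]])

```text
clock: 3.0
eef_pos: [507.0, -149.1, 122.2]
tcp_rot: [3.141, -0.001, 0.172]
force: [-0.0, -0.2, 0.3]
grip_width: 0.008
gripper_force: 0.0
```

```bash
python3 plan.py "[[0.4,-0.34,0,0,0,0],[0.4,-0.34,0,0,0,0],[0.268,-0.232,0.25,0,0,0.1063]]" 506 -150 28 .173
python3 - <<'E'
from h import *
im,d=grab_frame("top"); cv2.imwrite("pics/a.png",cv2.resize(im[110:260,190:380,::-1],None,fx=4,fy=4,interpolation=cv2.INTER_CUBIC))
E
```

```text
cmd [506.075, -150.036, 122.664, 0.173] meas [ 507.  -149.1  122.2] [ 3.141e+00 -1.000e-03  1.720e-01] F [-0.  -0.2  0.3] t 3.0 q [ 0.34  0.37 -0.21  1.99  0.1   0.79 -1.33]
inc [-2.000e-04 -1.000e-04  2.367e-01] rz 0.0
```

View pics/a.png

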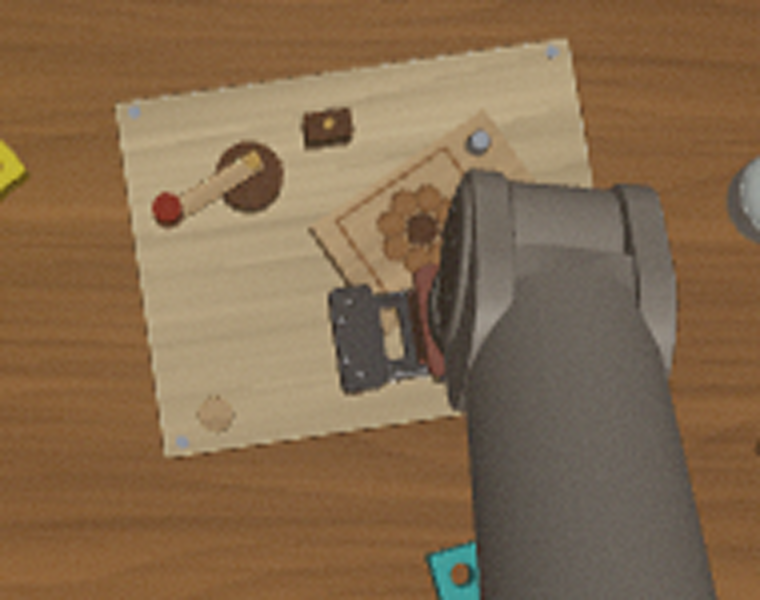

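The picture shows the gripper at (370,340), over the bare board beside the panel's near edge. The panel hasn't moved, so I'll go down and start the push.

Emit:
apply_moves(increments=[[0,0,0.06,0,0,0,0],[0,0,0.12,0,0,0,0],[0,0,0.18,0,0,0,0],[0,0,0.235,0,0,0,0],[0,0,0.235,0,0,0,0]])

```text
clock: 3.55
eef_pos: [504.2, -149.8, 26.5]
tcp_rot: [-3.14, 0.004, 0.173]
force: [0.0, 0.0, 0.1]
grip_width: 0.003
gripper_force: 0.0
```

```bash
python3 plan.py "[[0,0,0.235,0,0,0]]" 534 -123 28.7 .173; python3 plan.py - 553 -91 28.7 .173
```

```text
cmd [506.075, -150.036, 28.664, 0.173] meas [ 504.2 -149.8   26.5] [-3.14   0.004  0.173] F [0.  0.  0.1] t 3.55 q [ 0.31  0.52 -0.18  2.04  0.16  0.6  -1.37]
inc [ 0.0804 -0.0546 -0.0001] rz 0.0
cmd [506.075, -150.036, 28.664, 0.173] meas [ 504.2 -149.8   26.5] [-3.14   0.004  0.173] F [0.  0.  0.1] t 3.55 q [ 0.31  0.52 -0.18  2.04  0.16  0.6  -1.37]
inc [ 1.410e-01 -1.252e-01 -1.000e-04] rz 0.0
```

Emit:
apply_moves(increments=[[0.015,-0.01,0,0,0,0,0],[0.03,-0.02,0,0,0,0,0],[0.045,-0.03,0,0,0,0,0],[0.058,-0.042,0,0,0,0,0],[0.07,-0.055,0,0,0,0,0]])

```text
clock: 4.05
eef_pos: [526.9, -124.4, 29.1]
tcp_rot: [3.141, 0.007, 0.172]
force: [-11.7, -2.9, 8.7]
grip_width: 0.006
gripper_force: 5.5
```

```bash
python3 plan.py "[[0.07,-0.055,0,0,0,0]]" 548 -92 28.7 .173
```

```text
cmd [529.869, -123.544, 28.664, 0.173] meas [ 526.9 -124.4   29.1] [3.141 0.007 0.172] F [-11.7  -2.9   8.7] t 4.05 q [ 0.25  0.53 -0.18  2.    0.16  0.62 -1.42]
inc [ 0.0582 -0.0699 -0.0001] rz 0.0
```

Emit:
apply_moves(increments=[[0,0,0,0,0,0,0],[0,0,0,0,0,0,0]])

```text
clock: 4.25
eef_pos: [527.9, -123.0, 29.0]
tcp_rot: [-3.141, 0.004, 0.174]
force: [-6.5, -0.3, 4.0]
grip_width: 0.004
gripper_force: 2.9
```

```bash
python3 - <<'E'
from h import *
o=get_obs(); print(np.round(o["force"],1),np.round(o["eef_pos"],1))
im,d=grab_frame("scene"); cv2.imwrite("pics/b.png",cv2.resize(im[150:290,130:320,::-1],None,fx=4,fy=4,interpolation=cv2.INTER_CUBIC))
E
```

```text
[-6.5 -0.3  4. ] [ 527.9 -123.    29. ]
```

View pics/b.png

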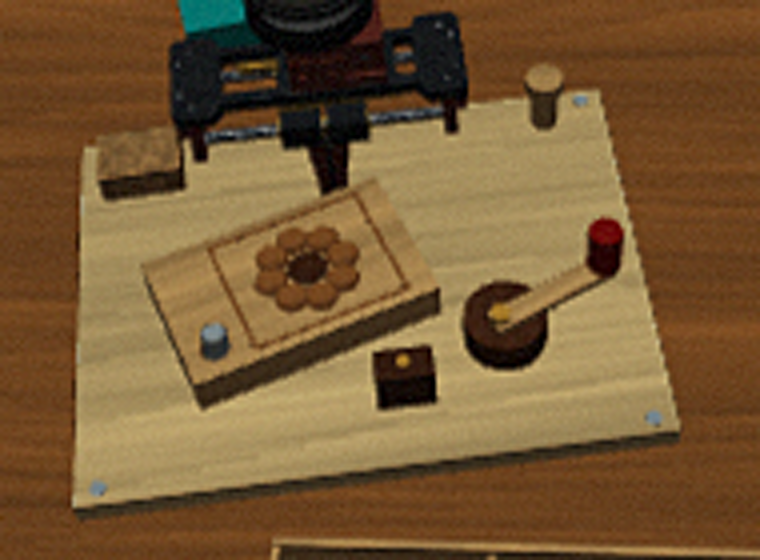

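The picture shows the panel swinging on its pin, with the finger at its near edge (335,185) next to the free corner. The bystanders haven't moved. Some of the push bears down, so I'll raise slightly and keep going.

Emit:
apply_moves(increments=[[0.01,-0.012,-0.002,0,0,0,0],[0.019,-0.024,-0.003,0,0,0,0],[0.028,-0.036,-0.004,0,0,0,0],[0.037,-0.048,-0.005,0,0,0,0],[0.045,-0.06,-0.005,0,0,0,0]])

```text
clock: 4.8
eef_pos: [544.5, -96.6, 31.1]
tcp_rot: [3.141, -0.001, 0.173]
force: [-1.2, -1.3, 0.6]
grip_width: 0.007
gripper_force: 0.7
```

Emit:
apply_moves(increments=[[0,0,0,0,0,0,0]])

```text
clock: 4.9
eef_pos: [544.7, -95.7, 31.0]
tcp_rot: [-3.141, -0.002, 0.174]
force: [-0.5, -0.3, -0.4]
grip_width: 0.006
gripper_force: 0.0
```

```bash
python3 plan.py "[[0.045,-0.06,-0.005,0,0,0]]" 554.6 -82 30 .173;  python3 - <<'E'
from h import *
im,d=grab_frame("top")
r=silhouettes("top","panel")
for r in r[:3]:
    v,u=np.nonzero(r["pixels"]); b=cv2.minAreaRect(ray("top",np.c_[u,v],46)[:,:2].astype(np.float32)); print(round(r["confidence"],2),b)
E
```

```text
cmd [543.468, -96.804, 30.664, 0.173] meas [544.7 -95.7  31. ] [-3.141e+00 -2.000e-03  1.740e-01] F [-0.5 -0.3 -0.4] t 4.9 q [ 0.2   0.54 -0.18  1.98  0.16  0.63 -1.47]
inc [ 0.0338 -0.0317  0.0017] rz 0.0
0.78 ((659.7968139648438, 249.30133056640625), (165.57843017578125, 96.16552734375), 41.223690032958984)
0.75 ((653.8798828125, -114.02769470214844), (53.053436279296875, 165.7468719482422), 29.331092834472656)
```

Emit:
apply_moves(increments=[[0.005,-0.007,0,0,0,0,0],[0.01,-0.014,0,0,0,0,0],[0.015,-0.02,0,0,0,0,0],[0.02,-0.026,0,0,0,0,0],[0.025,-0.032,0,0,0,0,0]])

```text
clock: 5.5
eef_pos: [551.2, -82.4, 30.6]
tcp_rot: [3.142, 0.0, 0.173]
force: [-0.8, -2.2, 0.2]
grip_width: 0.006
gripper_force: 0.6
```

Emit:
apply_moves(increments=[[0.002,0,0,0,0,0,0],[0.004,0,0,0,0,0,0],[0.006,0,0,0,0,0,0],[0.008,0,0,0,0,0,0],[0.008,0,0,0,0,0,0]])

```text
clock: 6.0
eef_pos: [553.8, -81.6, 30.4]
tcp_rot: [-3.141, 0.001, 0.173]
force: [-4.1, 2.4, 1.0]
grip_width: 0.005
gripper_force: 2.0
```

Emit:
apply_moves(increments=[[0.003,0,-0.001,0,0,0,0],[0.006,0,-0.001,0,0,0,0],[0.006,0,-0.001,0,0,0,0],[0.006,0,-0.001,0,0,0,0]])

```text
clock: 6.4
eef_pos: [554.2, -81.6, 30.5]
tcp_rot: [-3.141, 0.005, 0.173]
force: [-9.3, 1.8, 4.9]
grip_width: 0.004
gripper_force: 4.5
```

Emit:
apply_moves(increments=[[0.003,0,0,0,0,0,0],[0.005,0,0,0,0,0,0],[0.005,0,0,0,0,0,0],[0.005,0,0,0,0,0,0]])

```text
clock: 6.8
eef_pos: [554.2, -81.7, 30.4]
tcp_rot: [-3.141, 0.009, 0.172]
force: [-14.9, 0.4, 11.6]
grip_width: 0.005
gripper_force: 7.1
```

Emit:
apply_moves(increments=[[0,0,-0.003,0,0,0,0],[0,0,-0.005,0,0,0,0],[0,0,-0.005,0,0,0,0]])

```text
clock: 7.1
eef_pos: [554.2, -81.9, 31.3]
tcp_rot: [-3.141, 0.009, 0.172]
force: [-9.2, 0.3, -2.4]
grip_width: 0.005
gripper_force: 4.7
```

```bash
python3 plan.py "[[0.025,-0.032,0,0,0,0],[0.008,0,0,0,0,0],[0.006,0,-0.001,0,0,0],[0.005,0,0,0,0,0],[0,0,-0.005,0,0,0]]"
python3 - <<'E'
from h import *
im,d=grab_frame("scene"); cv2.imwrite("pics/c.png",cv2.resize(im[150:290,130:320,::-1],None,fx=4,fy=4,interpolation=cv2.INTER_CUBIC))
E
```

```text
cmd [558.602, -81.165, 33.064, 0.173] meas [554.2 -81.9  31.3] [-3.141  0.009  0.172] F [-9.2  0.3 -2.4] t 7.1 q [ 0.17  0.55 -0.18  1.96  0.15  0.65 -1.5 ]
```

View pics/c.png

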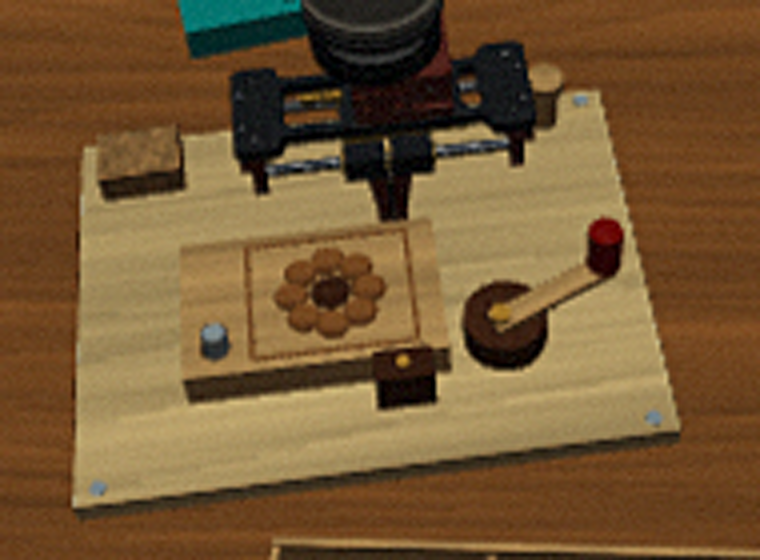

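The picture shows the panel's far edge against the stop (near 405,360) and the hole still on the pin at (213,335). One more push of about 13 N, without the downward load, will show whether it is fully home.

Emit:
apply_moves(increments=[[0.002,0,-0.001,0,0,0,0],[0.004,0,-0.002,0,0,0,0],[0.004,0,-0.002,0,0,0,0],[0.004,0,-0.002,0,0,0,0],[0.004,0,-0.002,0,0,0,0]])

```text
clock: 7.65
eef_pos: [554.2, -81.9, 31.4]
tcp_rot: [-3.14, 0.012, 0.172]
force: [-13.0, -0.2, -2.3]
grip_width: 0.003
gripper_force: 6.0
```

It's home: at 13 N with no downward load it didn't move at all. I'll hold briefly, ease off straight back and lift clear.

Emit:
apply_moves(increments=[[0,0,0,0,0,0,0],[0,0,0,0,0,0,0],[0,0,0,0,0,0,0],[-0.01,0,0,0,0,0,0],[-0.03,0,0,0,0,0,0]])

```text
clock: 8.15
eef_pos: [549.9, -83.3, 34.0]
tcp_rot: [3.141, -0.003, 0.173]
force: [0.9, 0.2, 0.3]
grip_width: 0.006
gripper_force: 0.0
```

Emit:
apply_moves(increments=[[-0.05,0,0,0,0,0,0],[-0.05,0,-0.1,0,0,0,0],[-0.05,0,-0.2,0,0,0,0],[-0.05,0,-0.3,0,0,0,0],[-0.05,0,-0.35,0,0,0,0]])

```text
clock: 8.65
eef_pos: [531.9, -86.9, 178.5]
tcp_rot: [3.139, -0.009, 0.172]
force: [0.0, 0.4, -0.4]
grip_width: 0.005
gripper_force: 0.0
```

```bash
python3 plan.py "[[0.004,0,-0.002,0,0,0],[-0.03,0,0,0,0,0],[-0.05,0,-0.35,0,0,0]]"
python3 - <<'E'
from h import *
for c in ("top","scene"):
    im,d=grab_frame(c)
    for l in ("knob","cam_axis","clamp","panel","stop"):
        print(c,l,[(np.round(r["xyz"],1).tolist(),round(r["confidence"],2)) for r in spot_point(c,l)[:2]])
    hsv=cv2.cvtColor(im,cv2.COLOR_RGB2HSV)
    m=((hsv[...,0]<6)|(hsv[...,0]>174))&(hsv[...,1]>190)&(hsv[...,2]>60)
    n,lab,st,ce=cv2.connectedComponentsWithStats(m.astype(np.uint8))
    for s,q in zip(st[1:],ce[1:]):
        if s[4]>8: print("red",s,q.round(1),ray(c,q,88).round(1))
    for r in silhouettes(c,"panel")[:2]:
        v,u=np.nonzero(r["pixels"]); b=cv2.minAreaRect(ray(c,np.c_[u,v],46)[:,:2].astype(np.float32)); print(round(r["confidence"],2),b)
E
```

```text
cmd [528.656, -86.399, 173.864, 0.173] meas [531.9 -86.9 178.5] [ 3.139 -0.009  0.172] F [ 0.   0.4 -0.4] t 8.65 q [ 0.23  0.31 -0.22  1.92  0.08  0.91 -1.43]
top knob [([599.4, 55.5, 70.7], 0.7)]
top cam_axis [([644.9, -12.0, 59.9], 0.93)]
top clamp [([638.4, -13.1, 15.4], 0.82), ([570.5, 440.9, 0.3], 0.39)]
top panel [([641.3, 192.4, -0.5], 0.71)]
top stop [([665.5, -67.8, 23.4], 0.43)]
0.65 ((626.698974609375, -51.78279113769531), (58.47440719604492, 15.203030586242676), 1.3414040803909302)
0.64 ((657.7882080078125, 247.74301147460938), (166.04653930664062, 101.43923950195312), 40.87205505371094)
scene knob [([608.3, 48.2, 73.2], 0.82)]
scene cam_axis [([648.8, -7.5, 57.4], 0.88), ([566.8, -79.4, 27.4], 0.19)]
scene clamp [([644.8, -10.4, 16.1], 0.6)]
scene panel [([663.1, -182.6, 17.8], 0.78), ([339.0, -173.2, -1.8], 0.76)]
scene stop [([667.5, -68.2, 20.4], 0.72), ([604.5, 47.7, 73.1], 0.22)]
red [277 205   9   6  43] [281.1 207.6] [[602.7  51.8  88. ]]
0.68 ((684.2264404296875, 245.0327911376953), (162.21905517578125, 112.96405792236328), 41.62312698364258)
0.64 ((633.2242431640625, -126.53938293457031), (120.26583099365234, 159.22296142578125), 9.895538330078125)
```

The knob is at about (602.5, 52, 71) and the cam axis at about (645.5, -10). The lever points at about 124.7° in the world, so the cam is near 0.05. I'll come in behind the knob with shut fingers and push with the tool's -x face, turning the tool with the lever.

```bash
python3 plan.py - 631.3 71.9 128 .606
```

```text
cmd [528.656, -86.399, 173.864, 0.173] meas [528.7 -86.4 173.5] [-3.141e+00  1.000e-03  1.730e-01] F [-0.7  0.   0.2] t 9.35 q [ 0.22  0.32 -0.22  1.93  0.08  0.91 -1.43]
inc [ 0.3209 -0.3457  0.1147] rz -0.2756
```

Emit:
apply_moves(increments=[[0.08,-0.08,0,0,0,-0.07,0],[0.16,-0.16,0,0,0,-0.14,0],[0.24,-0.24,0,0,0,-0.2,0],[0.28,-0.3,0.05,0,0,-0.25,0],[0.321,-0.346,0.115,0,0,-0.276,0]])

```text
clock: 9.85
eef_pos: [633.2, 74.9, 128.5]
tcp_rot: [3.141, -0.004, 0.611]
force: [0.2, -0.4, 0.2]
grip_width: 0.003
gripper_force: 0.0
```

Emit:
apply_moves(increments=[[0,0,0.05,0,0,0,0],[0,0,0.1,0,0,0,0],[0,0,0.14,0,0,0,0],[0,0,0.165,0,0,0,0],[0,0,0.165,0,0,0,0]])

```text
clock: 10.35
eef_pos: [630.6, 71.5, 60.5]
tcp_rot: [-3.141, 0.002, 0.606]
force: [0.5, 0.5, 0.1]
grip_width: 0.007
gripper_force: 0.0
```

```bash
python3 plan.py "[[0.321,-0.346,0.115,0,0,-0.276],[0,0,0.165,0,0,0]]"
cat > arc.py <<'E'
# arc.py dtheta... : increments from cmd to push pose for cam-lever world angles th (rad)
import sys,json
from h import *
c=json.load(open("cmd.json")); A=np.array([645.5,-10]); M=R.from_euler("xyz",[np.pi,0,c[3]]).as_matrix()
for a in sys.argv[2:]:
    th=float(a); t=np.array([-np.sin(th),np.cos(th)]); X=A+75*np.array([np.cos(th),np.sin(th)])-t*21
    d=np.r_[X-c[:2],float(sys.argv[1])-c[2]]
    print(a,np.round(M.T@d/400,4),"rz",round(-(th-np.pi/2-c[3])/(np.pi/2),4))
E
python3 arc.py 62 2.18 2.25 2.32 2.39 2.46
python3 - <<'E'
from h import *
im,d=grab_frame("scene"); cv2.imwrite("pics/d.png",cv2.resize(im[140:290,130:330,::-1],None,fx=4,fy=4,interpolation=cv2.INTER_CUBIC))
E
```

```text
cmd [631.311, 72.041, 61.864, 0.607] meas [630.6  71.5  60.5] [-3.141e+00  2.000e-03  6.060e-01] F [0.5 0.5 0.1] t 10.35 q [ 0.01  0.61 -0.3   1.76  0.24  0.8  -1.37]
2.18 [-0.0358  0.0011 -0.0003] rz -0.0017
2.25 [-0.049  -0.0021 -0.0003] rz -0.0462
2.32 [-0.0625 -0.0043 -0.0003] rz -0.0908
2.39 [-0.076  -0.0056 -0.0003] rz -0.1354
2.46 [-0.0896 -0.006  -0.0003] rz -0.1799
```

View pics/d.png

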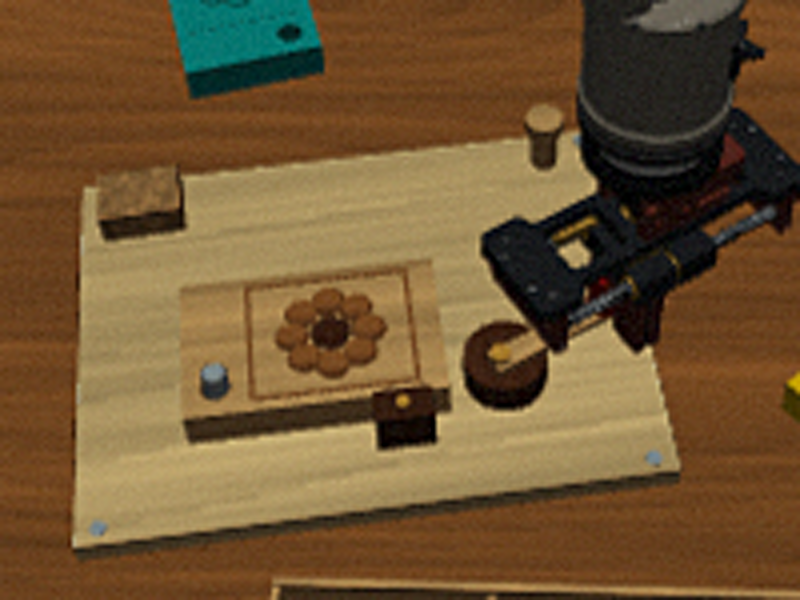

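The picture shows the panel still against the stop. The fingers are at (640,320), just behind the red knob at (600,285), so I can start the arc push.

Emit:
apply_moves(increments=[[-0.036,0.001,0,0,0,-0.002,0],[-0.049,-0.002,0,0,0,-0.046,0],[-0.062,-0.004,0,0,0,-0.091,0],[-0.076,-0.006,0,0,0,-0.135,0],[-0.09,-0.006,0,0,0,-0.18,0]])

```text
clock: 10.9
eef_pos: [601.7, 54.1, 63.5]
tcp_rot: [3.14, -0.003, 0.892]
force: [1.5, 1.7, -1.1]
grip_width: 0.008
gripper_force: 0.9
```

```bash
python3 plan.py "[[-0.09,-0.006,0,0,0,-0.18]]"; python3 arc.py 62 2.52 2.58 2.64 2.70 2.75
```

```text
cmd [600.365, 53.491, 61.864, 0.889] meas [601.7  54.1  63.5] [ 3.14e+00 -3.00e-03  8.92e-01] F [ 1.5  1.7 -1.1] t 10.9 q [ 0.09  0.58 -0.38  1.84  0.29  0.78 -1.12]
2.52 [-0.011  -0.0027 -0.0003] rz -0.0381
2.58 [-0.0225 -0.0048 -0.0003] rz -0.0763
2.64 [-0.0341 -0.0062 -0.0003] rz -0.1145
2.70 [-0.0457 -0.007  -0.0003] rz -0.1527
2.75 [-0.0555 -0.0071 -0.0003] rz -0.1846
```

Emit:
apply_moves(increments=[[-0.011,-0.003,0,0,0,-0.038,0],[-0.022,-0.005,0,0,0,-0.076,0],[-0.034,-0.006,0,0,0,-0.115,0],[-0.046,-0.007,0,0,0,-0.153,0],[-0.055,-0.007,0,0,0,-0.185,0]])

```text
clock: 11.4
eef_pos: [585.2, 38.8, 63.4]
tcp_rot: [3.14, -0.002, 1.182]
force: [0.2, 2.4, 0.4]
grip_width: 0.004
gripper_force: 0.9
```

```bash
python3 plan.py "[[-0.055,-0.007,0,0,0,-0.185]]"; python3 arc.py 62 2.79 2.83 2.87 2.91 2.95
```

```text
cmd [584.332, 38.169, 61.864, 1.18] meas [585.2  38.8  63.4] [ 3.140e+00 -2.000e-03  1.182e+00] F [0.2 2.4 0.4] t 11.4 q [ 0.17  0.57 -0.45  1.87  0.34  0.77 -0.85]
2.79 [-0.008  -0.0022 -0.0003] rz -0.025
2.83 [-0.0156 -0.0038 -0.0003] rz -0.0505
2.87 [-0.0233 -0.0051 -0.0003] rz -0.0759
2.91 [-0.031  -0.0062 -0.0003] rz -0.1014
2.95 [-0.0387 -0.0069 -0.0003] rz -0.1269
```

Emit:
apply_moves(increments=[[-0.004,-0.001,0,0,0,-0.013,0],[-0.0075,-0.002,0,0,0,-0.0255,0],[-0.0115,-0.003,0,0,0,-0.038,0],[-0.015,-0.0036,0,0,0,-0.051,0]])

```text
clock: 11.8
eef_pos: [581.4, 33.1, 62.3]
tcp_rot: [3.14, -0.0, 1.261]
force: [0.2, 1.3, 1.0]
grip_width: 0.006
gripper_force: 0.8
```

Emit:
apply_moves(increments=[[-0.004,-0.001,0,0,0,-0.013,0],[-0.0075,-0.002,0,0,0,-0.0255,0],[-0.0115,-0.003,0,0,0,-0.038,0],[-0.015,-0.0036,0,0,0,-0.051,0]])

```text
clock: 12.2
eef_pos: [577.7, 27.6, 61.8]
tcp_rot: [3.141, 0.0, 1.341]
force: [0.7, 1.1, 0.2]
grip_width: 0.007
gripper_force: 0.7
```

Emit:
apply_moves(increments=[[-0.004,-0.001,0,0,0,-0.013,0],[-0.0075,-0.002,0,0,0,-0.0255,0],[-0.0115,-0.003,0,0,0,-0.038,0],[-0.015,-0.0036,0,0,0,-0.051,0]])

```text
clock: 12.6
eef_pos: [574.8, 22.2, 61.8]
tcp_rot: [-3.142, 0.0, 1.422]
force: [1.3, 1.3, 0.1]
grip_width: 0.006
gripper_force: 0.7
```

Emit:
apply_moves(increments=[[-0.004,-0.001,0,0,0,-0.013,0],[-0.0075,-0.002,0,0,0,-0.0255,0],[-0.0115,-0.003,0,0,0,-0.038,0],[-0.015,-0.0036,0,0,0,-0.051,0]])

```text
clock: 13.0
eef_pos: [572.4, 16.4, 61.8]
tcp_rot: [-3.141, 0.0, 1.502]
force: [0.7, 1.5, 0.2]
grip_width: 0.006
gripper_force: 0.7
```

Emit:
apply_moves(increments=[[-0.004,-0.001,0,0,0,-0.013,0],[-0.0075,-0.002,0,0,0,-0.0255,0],[-0.0115,-0.003,0,0,0,-0.038,0],[-0.015,-0.0036,0,0,0,-0.051,0]])

```text
clock: 13.4
eef_pos: [570.6, 10.6, 61.8]
tcp_rot: [-3.141, 0.0, 1.582]
force: [0.7, 1.1, 0.0]
grip_width: 0.006
gripper_force: 0.7
```

Emit:
apply_moves(increments=[[-0.004,-0.001,0,0,0,-0.013,0],[-0.0075,-0.002,0,0,0,-0.0255,0],[-0.0115,-0.003,0,0,0,-0.038,0],[-0.015,-0.0036,0,0,0,-0.051,0]])

```text
clock: 13.8
eef_pos: [569.2, 4.6, 61.8]
tcp_rot: [-3.141, 0.0, 1.662]
force: [0.5, 1.3, 0.1]
grip_width: 0.003
gripper_force: 0.7
```

Emit:
apply_moves(increments=[[-0.004,-0.001,0,0,0,-0.013,0],[-0.0075,-0.002,0,0,0,-0.0255,0],[-0.0115,-0.003,0,0,0,-0.038,0],[-0.015,-0.0036,0,0,0,-0.051,0]])

```text
clock: 14.2
eef_pos: [568.3, -1.6, 61.9]
tcp_rot: [-3.142, 0.0, 1.742]
force: [0.8, 1.3, 0.0]
grip_width: 0.002
gripper_force: 0.7
```

Emit:
apply_moves(increments=[[-0.004,-0.001,0,0,0,-0.013,0],[-0.0075,-0.002,0,0,0,-0.0255,0],[-0.0115,-0.003,0,0,0,-0.038,0],[-0.015,-0.0036,0,0,0,-0.051,0]])

```text
clock: 14.6
eef_pos: [568.0, -7.7, 61.8]
tcp_rot: [-3.142, 0.0, 1.822]
force: [-0.5, 0.8, -0.3]
grip_width: 0.006
gripper_force: 0.7
```

Emit:
apply_moves(increments=[[-0.004,-0.001,0,0,0,-0.013,0],[-0.0075,-0.002,0,0,0,-0.0255,0],[-0.0115,-0.003,0,0,0,-0.038,0],[-0.015,-0.0036,0,0,0,-0.051,0]])

```text
clock: 15.0
eef_pos: [568.1, -13.9, 61.8]
tcp_rot: [-3.141, 0.0, 1.902]
force: [0.3, 1.8, -0.8]
grip_width: 0.001
gripper_force: 0.7
```

Emit:
apply_moves(increments=[[-0.004,-0.001,0,0,0,-0.013,0],[-0.0075,-0.002,0,0,0,-0.0255,0],[-0.0115,-0.003,0,0,0,-0.038,0],[-0.015,-0.0036,0,0,0,-0.051,0]])

```text
clock: 15.4
eef_pos: [568.3, -18.8, 61.8]
tcp_rot: [3.142, -0.001, 1.983]
force: [-0.8, 6.2, 0.4]
grip_width: 0.003
gripper_force: 3.0
```

Emit:
apply_moves(increments=[[0,0,0,0,0,0,0],[0,0,0,0,0,0,0]])

```text
clock: 15.6
eef_pos: [568.4, -18.9, 61.9]
tcp_rot: [3.142, -0.001, 1.982]
force: [-1.8, 4.6, 0.1]
grip_width: 0.007
gripper_force: 2.5
```

```bash
python3 - <<'E'
from h import *
t=np.array([.4,-.917])
for i in range(4):
    grab_frame("scene"); o=get_obs(); print(np.round(o["force"],1), round(float(-t@o["force"][:2]),1), np.round(o["eef_pos"],1))
E
```

```text
[-1.5  4.1 -0.8] 4.4 [568.3 -18.9  61.8]
[-1.   5.5  0.4] 5.5 [568.4 -18.9  61.8]
[-1.3  4.8  0.7] 4.9 [568.3 -18.9  61.8]
[-0.1  5.5 -0. ] 5.1 [568.3 -18.9  61.8]
```

The load is steady at about 5 N with the lever at rest, in the middle of the 4 to 6 N range, so the cam has bitten firmly. I'll back off and lift clear.

Emit:
apply_moves(increments=[[0.01,0,0,0,0,0,0],[0.04,0,0,0,0,0,0],[0.06,0,-0.02,0,0,0,0],[0.06,0,-0.13,0,0,0,0],[0.06,0,-0.25,0,0,0,0]])

```text
clock: 16.3
eef_pos: [557.4, 2.8, 162.3]
tcp_rot: [-3.138, -0.001, 1.983]
force: [0.5, -1.4, 0.2]
grip_width: 0.007
gripper_force: 0.0
```

Emit:
apply_moves(increments=[[0.1,0.05,-0.05,0,0,0,0],[0.2,0.1,-0.1,0,0,0,0],[0.3,0.1,-0.15,0,0,0,0],[0.4,0.1,-0.15,0,0,0,0],[0.45,0.1,-0.15,0,0,0,0]])

```text
clock: 16.8
eef_pos: [522.0, 187.7, 223.7]
tcp_rot: [3.139, -0.0, 1.986]
force: [0.4, 0.8, -0.3]
grip_width: 0.001
gripper_force: 0.0
```

```bash
python3 - <<'E'
from h import *
for c in ("top","scene"):
    im,d=grab_frame(c)
    for r in silhouettes(c,"panel")[:3]:
        v,u=np.nonzero(r["pixels"]); b=cv2.minAreaRect(ray(c,np.c_[u,v],46)[:,:2].astype(np.float32)); print(c,round(r["confidence"],2),np.round(b[0],1),np.round(b[1],1),round(b[2],1))
    print([(np.round(r["xyz"],0),round(r["confidence"],2)) for r in spot_point(c,"knob")[:2]])
    cv2.imwrite(f"pics/e{c}.png",cv2.resize(im[(110 if c=="top" else 140):290,130:360,::-1],None,fx=3.3,fy=3.3,interpolation=cv2.INTER_CUBIC))
print(get_obs()["clock"],np.round(get_obs()["eef_pos"]))
E
```

```text
top 0.87 [ 292.1 -218.9] [162.2 104.3] 17.8
top 0.84 [ 622.  -127.2] [104.2 164.3] 11.4
top 0.73 [670.4 233.9] [165.9  64.7] 40.9
[(array([576., -38.,  71.]), 0.71)]
scene 0.85 [684.6 244.9] [161.5 115.1] 42.4
scene 0.75 [ 323.2 -215.9] [183.7  99.9] 18.2
scene 0.72 [ 633.4 -126.2] [117.6 162.2] 11.9
[]
17.1 [525. 181. 222.]
```

View pics/etop.png

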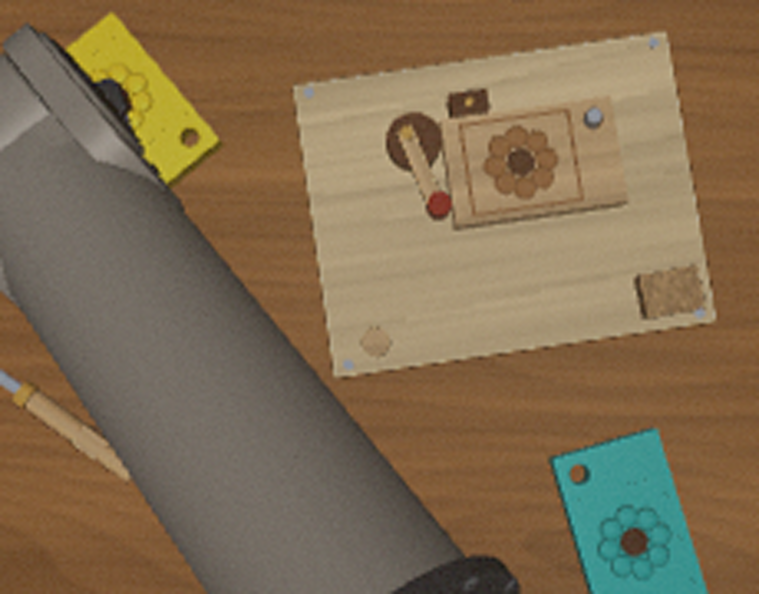

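View pics/escene.png

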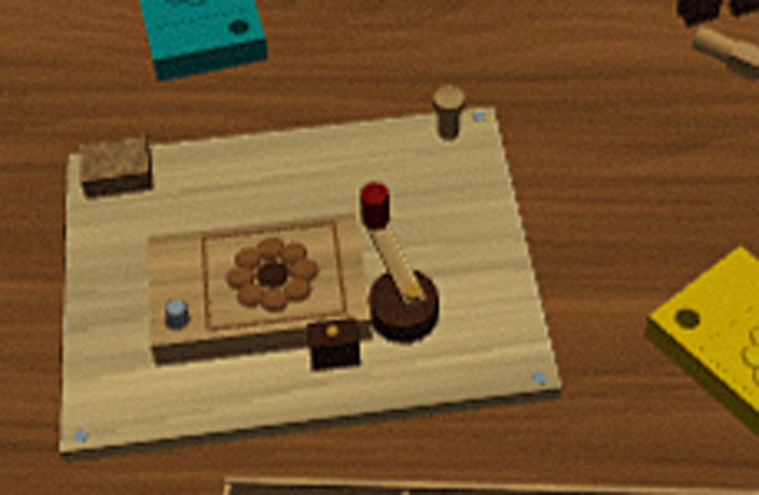

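The pictures show the panel against the stop (468,103 in the top view), the pin through the hole, and the cam touching the panel's end with the knob at (438,205). The bystanders haven't moved. The mask angles of 11.4 to 11.9° look a little high against the board's 9.9°, so I'll check with line fits.

```bash
python3 - <<'E'
from h import *
lsd=cv2.createLineSegmentDetector()
for c in ("top","scene"):
    ims=[grab_frame(c)[0].astype(np.float32) for _ in range(6)]
    g=cv2.cvtColor(np.mean(ims,0).astype(np.uint8),cv2.COLOR_RGB2GRAY)
    for s in lsd.detect(cv2.resize(g,None,fx=3,fy=3,interpolation=cv2.INTER_CUBIC))[0][:,0]/3:
        for z in (18,46):
            a,b=ray(c,s.reshape(2,2),z)[:,:2]
            L=np.linalg.norm(a-b); m=(a+b)/2
            ang=np.degrees(np.arctan2(*(a-b)[::-1]))%90; ang=(ang+45)%90-45
            f=R.from_euler("z",-.173).as_matrix()[:2,:2]@(m-[602,-119])
            if L>60 and abs(f[0])<160 and abs(f[1])<210 and abs(ang-10)<5: print(c,z,"len",round(L),"mid(fixture)",f.round(1),"ang",round(ang,2))
E
```

```text
top 18 len 90 mid(fixture) [ -74.6 -160.7] ang 9.33
top 46 len 87 mid(fixture) [ -77.1 -153.2] ang 9.33
top 18 len 63 mid(fixture) [  96.6 -160.5] ang 9.53
top 46 len 61 mid(fixture) [  90. -153.] ang 9.53
top 18 len 64 mid(fixture) [ 55.7 198. ] ang 9.34
top 46 len 63 mid(fixture) [ 50.1 196.9] ang 9.34
top 18 len 109 mid(fixture) [-150.6 -105. ] ang 9.84
top 46 len 106 mid(fixture) [-151.3  -98.8] ang 9.84
top 18 len 68 mid(fixture) [   6.5 -160.6] ang 9.27
top 46 len 67 mid(fixture) [   2. -153.] ang 9.27
top 18 len 61 mid(fixture) [-26.2 197.9] ang 10.3
top 18 len 166 mid(fixture) [-31.7 -14.5] ang 9.97
top 46 len 162 mid(fixture) [-35.2 -10.5] ang 9.97
top 18 len 168 mid(fixture) [128.4 -74.4] ang 9.86
top 46 len 164 mid(fixture) [121.  -68.9] ang 9.86
top 18 len 78 mid(fixture) [ 23.6 -52.9] ang 9.89
top 46 len 76 mid(fixture) [ 18.7 -48. ] ang 9.89
top 18 len 79 mid(fixture) [22.  44.7] ang 9.85
top 46 len 77 mid(fixture) [17.2 47.3] ang 9.85
top 18 len 86 mid(fixture) [ 23.4 -57.8] ang 9.96
top 46 len 84 mid(fixture) [ 18.5 -52.8] ang 9.96
top 18 len 132 mid(fixture) [-26.7 -
[... 627 characters left out ...]
 [-148.2   27.4] ang 10.04
scene 46 len 230 mid(fixture) [-122.8   27.4] ang 10.04
scene 18 len 79 mid(fixture) [ 45.7 -11.7] ang 10.22
scene 46 len 76 mid(fixture) [ 64.9 -10.4] ang 10.22
scene 18 len 88 mid(fixture) [ -1.7 -54.6] ang 10.1
scene 46 len 85 mid(fixture) [ 19.1 -51.9] ang 10.1
scene 18 len 82 mid(fixture) [ 1.2 48.7] ang 9.96
scene 46 len 79 mid(fixture) [21.9 48. ] ang 9.96
scene 18 len 89 mid(fixture) [-0.4 52.8] ang 9.82
scene 46 len 86 mid(fixture) [20.3 52. ] ang 9.82
scene 18 len 97 mid(fixture) [40.5 -1.5] ang 10.13
scene 46 len 93 mid(fixture) [59.9 -0.6] ang 10.13
scene 18 len 65 mid(fixture) [-49.9  34. ] ang 11.24
scene 46 len 63 mid(fixture) [-27.6  33.8] ang 11.24
```

The panel edges fit to 9.9–10.0°, parallel to the board, with the far edge at fixture x ≈ 70.5, so the panel is home and clamped. Handing in.

```bash
python3 -c "
from workcell import *
print(close_job())"
```

```text
the job is handed in; nothing more can be done
None
```

The panel is on the pin with its long edge against the stop. The cam lever was turned until it bit at about 5 N and then released, and the job was handed in; the hand-in gave no verdict.

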